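Fasten the sample case left unlatched

TASK

Three identical sample cases stand on the finishing bench, and one was left with its bar catch up and its lid ajar. Find that one and press it shut, so that its lid is fully down and its steel catch lies flat on the lid; leave the other two fastened.

Things in the scene. Friction and masses are not known exactly. Their poses are not given: they have to be found in the camera images.
- case_a: One of three alike grey cases fixed to the bench, 120 (x) by 130 (y) by 70 mm high to the lid top. Origin: centre of underside; +x from the front (catch side) to the hinge, z up. Shut, its steel bar catch lies on the lid along y = 0: 28 mm wide, top at z = 79 mm, from its pivot at x = -8 mm to its front end at x = -78 mm, where a nose hooks down over the front.
- lid_a (a joint): Lid of case_a, 14 mm thick, hinged along the rear edge (case x = +60, z = 55 mm, axis along y). 0 rad = fully down; grows as the front edge rises. Stays where it is left; about 3 N near the front presses it down.
- catch_a (a joint): Bar catch of case_a, pivoted on the lid (lid down: case x = -8, z = 76 mm, axis along y). Angle from the lid: 0 rad = flat, fastened; grows as its front end rises. Stays where it is left; pressed down 25 mm in front of the pivot it yields at about 6 N and takes the lid down too.
- case_b: One of three alike grey cases fixed to the bench, 120 (x) by 130 (y) by 70 mm high to the lid top. Origin: centre of underside; +x from the front (catch side) to the hinge, z up. Shut, its steel bar catch lies on the lid along y = 0: 28 mm wide, top at z = 79 mm, from its pivot at x = -8 mm to its front end at x = -78 mm, where a nose hooks down over the front.
- lid_b (a joint): Lid of case_b, 14 mm thick, hinged along the rear edge (case x = +60, z = 55 mm, axis along y). 0 rad = fully down; grows as the front edge rises. Stays where it is left; about 3 N near the front presses it down.
- catch_b (a joint): Bar catch of case_b, pivoted on the lid (lid down: case x = -8, z = 76 mm, axis along y). Angle from the lid: 0 rad = flat, fastened; grows as its front end rises. Stays where it is left; pressed down 25 mm in front of the pivot it yields at about 6 N and takes the lid down too.
- case_c: One of three alike grey cases fixed to the bench, 120 (x) by 130 (y) by 70 mm high to the lid top. Origin: centre of underside; +x from the front (catch side) to the hinge, z up. Shut, its steel bar catch lies on the lid along y = 0: 28 mm wide, top at z = 79 mm, from its pivot at x = -8 mm to its front end at x = -78 mm, where a nose hooks down over the front.
- lid_c (a joint): Lid of case_c, 14 mm thick, hinged along the rear edge (case x = +60, z = 55 mm, axis along y). 0 rad = fully down; grows as the front edge rises. Stays where it is left; about 3 N near the front presses it down.
- catch_c (a joint): Bar catch of case_c, pivoted on the lid (lid down: case x = -8, z = 76 mm, axis along y). Angle from the lid: 0 rad = flat, fastened; grows as its front end rises. Stays where it is left; pressed down 25 mm in front of the pivot it yields at about 6 N and takes the lid down too.

How it is judged:
By the outcome, as a careful person would: the job done as asked, in the order asked, and still so for the second after the job is handed in, with the robot touching nothing.
It also fails if it takes over 26 s, if anything falls off the work surface, if the arm or the gripper's body presses on something with over 40 N, if the wrist force passes 120 N, or if a joint passes its speed limit or range.

ROBOT

A 7-joint arm with a two-finger parallel gripper is mounted at the origin on the work surface. World frame = base frame: x ahead of the robot, y to its left, z up, the work surface at z = 0. Lengths are in m, angles in rad, forces in N, time in s.
With the tool pointing down it reaches from about 0.4 to 0.85 m from the base axis. Payload 4.5 kg.
Tool frame: the origin (TCP) lies at the very end of the fingers, on their centre line; the grasp point (between the pads) lies 19 mm behind it (r.grip_depth is the distance from the TCP to the grasp point, in m); z points along the fingers, x is the direction in which the jaws open and shut, and the axes are right-handed (so a half turn about z gives the same grasp; the last joint's range is limited). The gripper opens to 88 mm and grips with 3 to 60 N. Pads are 18 mm wide; open, the fingers measure 123 mm over their backs; the gripper's body (75 mm by 187 mm) begins 45 mm behind the grasp point.
Start: joints at [-1.19, 0.689, -0.195, 1.565, 0.157, 0.902, -0.215], TCP at [0.212, 0.588, 0.239] pointing down, gripper open.
Joint ranges: [-3.01, 3.01], [-0.46, 2.08], [-1.47, 1.51], [0.13, 2.56], [-1, 4.14], [0.04, 2.09], [-2.66, 2.66]. Speed limits (rad/s): [2.57, 2.57, 3.14, 3.14, 3.14, 3.14, 3.14].

INTERFACE

Orientations are given as a unit quaternion [x, y, z, w].
In Python, from plant import r gives the robot as it stands. The module is installed in compiled form; this text tells all that it offers.
- The arm moves only by the shell command python3 -m jog 'ROWS' [FORCE]. ROWS is JSON, a list of rows, each a list of 5 numbers: the shift along the tool's x, y, z in units of 1 m (1.0 is 1 m), then the turn about the tool's z in units of 360 degrees (1.0 is 360 degrees), then the closure, from 0 (fully open) to 1 (shut). In form: [[dx, dy, dz, yaw, fingers], ...]. A call has 1 to 20 rows; each row shifts and turns the commanded pose from where the row before left it, along the tool's axes as they then stand; what a row does not reach is not made up. A row lasts 1/10 s, in which the tool goes at most 50 mm and 8.59 degrees, less where a joint would pass 70% of its speed; a pose out of reach is approached as far as the arm can. A call with a number of a shift or a turn outside -1 to 1 is refused whole. A call with a gripper value outside its range is refused whole. The fingers move at their own pace and stop on an object; FORCE is the grip in N (left out, the last holds). Time passes only in rows, so rows that do not move let the fingers close. It gives the time, the measured TCP pose, the force and the opening at its end, in the units of the state.
- r.get_state(): the state, without advancing time (a new reading comes with each control period).
- r.snapshot(name): name is "side" or "top"; returns the picture (420x560x3 uint8, red, green, blue); there is no depth.
- r.get_calibration(name): a dict with "mtx" (3x3 intrinsics, pixels), "R" (3x3) and "t" (3): a world point X has camera coordinates R X + t. Camera axes: x right, y down, z forward; pixel columns grow to the right and rows downward; lengths in m; the calibration is good to about 2 mm. A picture is of the moment at which its call begins. get_calibration takes no time and is no camera call.
- r.finish_job(): hands the job in, once; it reports no verdict.
Trained networks look in the newest picture that a camera, given by its name, has taken for a name from the list of things; names that differ only in an ending like _2 or _b are one class to them, and where a whole thing is asked for, a point or a joint stands for the part that bears it (a point fixed in the world has none). Each returns a list of dicts, best first, with "score" (0 to 1); they miss things now and then, are a little off and sometimes report something else, mostly with a low value. They report only what shows in the picture. A call takes as long as a camera call.
- r.cut_out(thing, camera): "pixels" (420x560 bool, what is visible of it) and "rect" ([left, top, right, bottom] in pixels, round what is visible of it).
The state is a dict: "clock": time; "q": joint angles; "qd": joint speeds; "joint_torque": joint torques, N m; "tool_pos": TCP position; "eef_rot": TCP orientation; "contact_force": force on the tool from outside, world axes, zero at the start; "moment": the same for the moment, N m; "opening": opening from 0.0 (shut) to 1.0 (fully open).
Only numpy, scipy, OpenCV 4.12 (cv2) and the standard library are available. Lean on these libraries where they do the work, as an engineer would, in place of code of your own. Each camera call takes 0.05 s, during which the arm holds its last target.

## Working session

There is one attempt and no reset: what is moved stays moved. The work goes in short steps, Python scripts to look and compute and a shell command to move; the robot and the scene stay as the last step left them, time stands still between calls to the robot, and variables do not carry over. Pictures are saved under pics/ and viewed, and the job is handed in when it is done.

```bash
mkdir -p pics; python3 - <<'E'
from plant import r
import cv2
for n in("side","top"):
    im=r.snapshot(n); cv2.imwrite(f"pics/{n}0.png",im[:,:,::-1])
    c=r.get_calibration(n); print(n,c["mtx"].round(1).tolist(),c["R"].round(3).tolist(),c["t"].round(3).tolist())
    for th in("case_a","catch_a","lid_a"):
        for d in r.cut_out(th,n): print(n,th,round(d["score"],2),d["rect"],d["pixels"].sum())
s=r.get_state();print(s["clock"],s["tool_pos"],s["eef_rot"],s["contact_force"])
E
```

```text
side [[510.3, 0.0, 276.6], [0.0, 510.3, 218.4], [0.0, 0.0, 1.0]] [[0.996, -0.09, 0.0], [-0.052, -0.574, -0.817], [0.074, 0.814, -0.576]] [-0.579, 0.096, 1.104]
side case_a 0.81 [293.8, 283.4, 379.2, 364.2] 6120
side case_a 0.67 [266.0, 151.0, 323.4, 196.8] 2302
side case_a 0.63 [267.4, 190.7, 345.2, 266.1] 3878
side case_a 0.3 [268.6, 188.3, 306.3, 208.1] 277
side catch_a 0.84 [270.0, 189.2, 310.4, 212.5] 318
side catch_a 0.8 [288.3, 299.7, 334.0, 329.3] 627
side catch_a 0.68 [264.9, 159.1, 288.5, 172.7] 231
side lid_a 0.9 [269.9, 190.3, 345.9, 228.8] 2000
side lid_a 0.74 [263.8, 150.4, 323.2, 180.3] 1380
side lid_a 0.73 [293.3, 281.1, 378.8, 339.6] 4331
top [[395.6, 0.0, 278.8], [0.0, 395.6, 202.9], [0.0, 0.0, 1.0]] [[0.029, -1.0, 0.006], [-0.987, -0.029, -0.158], [0.159, -0.001, -0.987]] [-0.017, 0.571, 0.826]
top case_a 0.97 [359.6, 132.7, 428.4, 204.2] 4105
top case_a 0.72 [125.2, 133.0, 189.0, 198.4] 3510
top case_a 0.69 [122.3, 134.4, 196.0, 201.5] 4126
top catch_a 0.95 [140.8, 159.7, 160.6, 197.4] 521
top catch_a 0.94 [262.8, 164.2, 283.5, 198.0] 481
top catch_a 0.6 [385.8, 163.9, 407.1, 205.4] 481
top lid_a 0.98 [368.2, 134.3, 428.5, 201.3] 3678
top lid_a 0.72 [233.9, 135.5, 305.2, 199.4] 3273
top lid_a 0.72 [119.6, 133.7, 189.0, 197.0] 3601
0.4 [0.21239194 0.58772142 0.23860784] [ 8.18483636e-01  5.74529830e-01 -7.89041802e-05  8.14653465e-05] [-0.39338735 -0.16572518 -0.09611511]
```

View pics/side0.png

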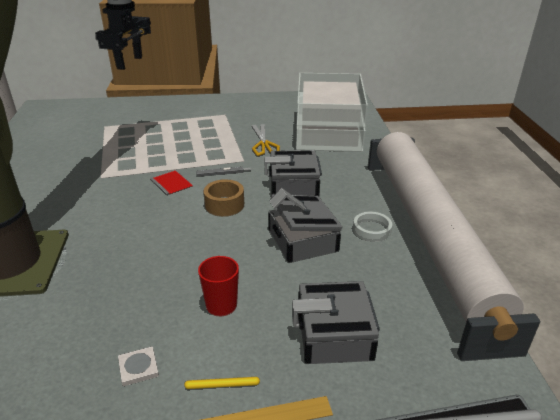

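View pics/top0.png

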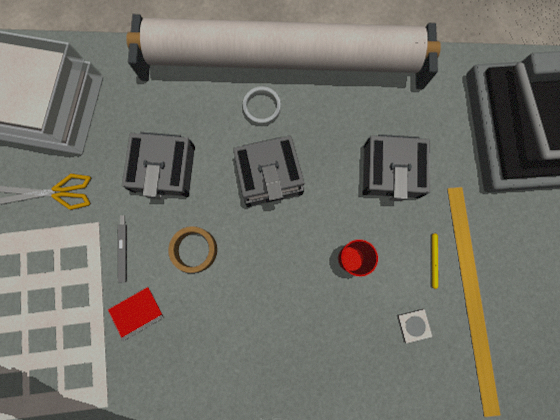

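Three cases show. In the side view the middle one, at about (303,222), has its bar raised, with the tip at about (275,195). In the top view it is at about (268,170). I'll zoom in to confirm.

```bash
python3 - <<'E'
import cv2,numpy as np
s=cv2.imread("pics/side0.png");t=cv2.imread("pics/top0.png")
a=cv2.resize(s[140:270,250:360],None,fx=4.5,fy=4.5,interpolation=cv2.INTER_CUBIC)
cv2.imwrite("pics/z1.png",a)
cv2.imwrite("pics/z2.png",cv2.resize(t[125:215,225:315],None,fx=6.5,fy=6.5,interpolation=cv2.INTER_CUBIC))
E
```

```text
(no output)
```

View pics/z1.png

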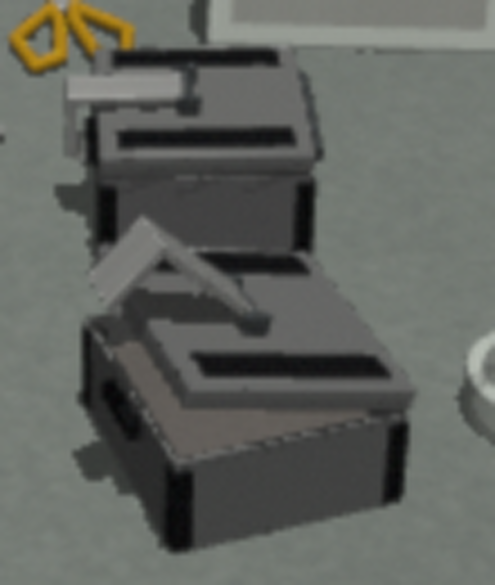

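View pics/z2.png

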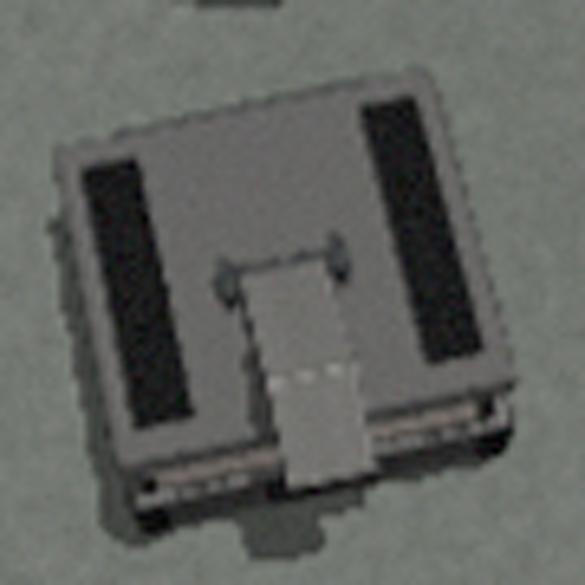

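The zoom confirms it: the middle case has its bar up and its lid ajar, and the case is yawed. The far case's bar is flat. I'll fit the middle case's pose from corner keypoints in both views.

```bash
cat > fit.py <<'E'
from plant import r
import numpy as np
from scipy.optimize import least_squares
C={n:r.get_calibration(n) for n in("side","top")}
def proj(n,X):
    c=C[n];p=np.array(c["R"])@X+np.array(c["t"]);p=np.array(c["mtx"])@p;return p[:2]/p[2]
def ry(a): # front (-x) rises with a
    c,s=np.cos(a),np.sin(a);return np.array([[c,0,s],[0,1,0],[-s,0,c]])
def world(p,kind,q):
    x,y,w,l,k=p; q=np.array(q,float)
    if kind=="k": q=ry(k)@(q-[-8,0,76])+[-8,0,76]
    if kind in"kl": q=ry(l)@(q-[60,0,55])+[60,0,55]
    q=q/1000;c,s=np.cos(w),np.sin(w)
    return np.array([x+c*q[0]-s*q[1],y+s*q[0]+c*q[1],q[2]])
S=lambda u,v:np.array([(u+.5)/4.5-.5+250,(v+.5)/4.5-.5+140])
T=lambda u,v:np.array([(u+.5)/6.5-.5+225,(v+.5)/6.5-.5+125])
O=[("side","b",(-60,-65,0),S(172,548)),("side","b",(60,-65,0),S(403,497)),("side","b",(-60,-65,55),S(178,462)),("side","b",(-60,65,55),S(88,318)),
("side","l",(60,-65,70),S(413,388)),("side","l",(-60,-65,70),S(185,382)),("side","k",(-78,14,79),S(147,216)),("side","k",(-78,-14,79),S(168,238)),
("top","l",(60,65,70),T(60,150)),("top","l",(60,-65,70),T(425,68)),("top","l",(-60,-65,70),T(515,382)),("top","l",(-60,65,70),T(122,467)),
("top","k",(-78,14,79),T(270,382)),("top","k",(-78,-14,79),T(357,372))]
f=lambda p:np.concatenate([proj(n,world(p,k,q))-u for n,k,q,u in O])
if __name__=="__main__":
    o=least_squares(f,[.6,0,.2,.2,.4],loss="soft_l1");p=o.x
    print(p.round(4),f(p).reshape(-1,2).round(1).tolist())
    for q in[(-8,0,79),(-33,0,79),(-78,0,79)]: print(q,world(p,"k",q).round(4),"shut",world([*p[:3],0,0],"k",q).round(4))
    from scipy.spatial.transform import Rotation as R
    s=r.get_state();print(R.from_quat(s["eef_rot"]).as_matrix().round(3),s["tool_pos"])
E
python3 fit.py
```

```text
[0.6429 0.0251 0.2536 0.2239 0.5997] [[0.1, 1.2], [-0.9, 0.8], [-0.9, 0.2], [-1.0, -0.5], [0.5, -0.6], [0.7, 1.5], [-0.9, -0.9], [-1.0, 0.9], [-0.9, -0.4], [0.7, -0.4], [0.0, -0.6], [-0.3, -0.1], [-0.4, -0.1], [0.1, -1.7]]
(-8, 0, 79) [0.6435 0.0253 0.0926] shut [0.6352 0.0231 0.079 ]
(-33, 0, 79) [0.627 0.021 0.111] shut [0.611  0.0168 0.079 ]
(-78, 0, 79) [0.5974 0.0133 0.144 ] shut [0.5674 0.0055 0.079 ]
[[ 0.34  0.94 -0.  ]
 [ 0.94 -0.34 -0.  ]
 [-0.    0.   -1.  ]] [0.21239194 0.58772142 0.23860784]
```

Fit residuals are about 1 px: lid 0.22 rad, catch 0.60 rad, case yaw 0.254 rad. I'll align the tool, close the fingers and travel towards case x ≈ -28 mm at safe height.

```bash
python3 -m jog '[[0,0,0,-0.0191,1],[0,0,0,-0.0191,1],[0,0,0,-0.0191,1],[0,0,0,-0.0191,1],[0,0,0,-0.0191,1],[-0.036,0.0137,0,0,1],[-0.036,0.0137,0,0,1],[-0.036,0.0137,0,0,1],[-0.036,0.0137,0,0,1],[-0.036,0.0137,0,0,1],[-0.036,0.0137,0,0,1],[-0.036,0.0137,0,0,1],[-0.036,0.0137,0,0,1],[-0.036,0.0137,0,0,1],[-0.036,0.0137,0,0,1],[-0.036,0.0137,0,0,1],[-0.036,0.0137,0,0,1],[-0.036,0.0137,0,0,1],[-0.036,0.0137,0,0,1],[0,0,0,0,1]]' 20
cat > w.py <<'E'
from fit import *
from scipy.spatial.transform import Rotation as R
s=r.get_state();M=R.from_quat(s["eef_rot"]).as_matrix()
d=np.array([.6158,.0180,.165])-s["tool_pos"]
print(s["clock"],s["tool_pos"].round(4),M[:,0].round(3),"tool shift",(M.T@d).round(4),"F",s["contact_force"].round(1),s["opening"])
print("yaw err deg",np.degrees(np.arctan2(M[1,0],M[0,0]))-90-np.degrees(.2536))
E
python3 w.py
```

```text
clock: 2.4
tool_pos: [0.5278, 0.1413, 0.2383]
eef_rot: [0.616, 0.788, -0.001, 0.002]
contact_force: [0.1, 0.6, 0.6]
opening: 0.007
2.4 [0.5278 0.1413 0.2383] [-0.24   0.971 -0.004] tool shift [-0.1405  0.0558  0.0739] F [0.1 0.6 0.6] 0.007090362990179836
yaw err deg -0.6141146570932019
```

```bash
python3 -m jog '[[-0.035,0.014,0,0,1],[-0.035,0.014,0,0,1],[-0.035,0.014,0,-0.0017,1],[-0.035,0.014,0,0,1],[0,0,0.03,0,1],[0,0,0.03,0,1],[0,0,0.012,0,1],[0,0,0,0,1],[0,0,0,0,1]]'; python3 w.py; python3 - <<'E'
from plant import r
import cv2
s=r.snapshot("side");cv2.imwrite("pics/s1.png",cv2.resize(s[120:280,200:400,::-1],None,fx=3.7,fy=3.7,interpolation=cv2.INTER_CUBIC))
E
```

```text
clock: 3.3
tool_pos: [0.6145, 0.0275, 0.1676]
eef_rot: [0.608, 0.794, 0.001, 0.0]
contact_force: [-0.5, -0.4, 0.1]
opening: 0.007
3.3 [0.6145 0.0275 0.1676] [-0.262  0.965  0.   ] tool shift [-0.0096 -0.0012  0.0026] F [-0.5 -0.4  0.1] 0.0066790309575065964
yaw err deg 0.6397184237702991
```

View pics/s1.png

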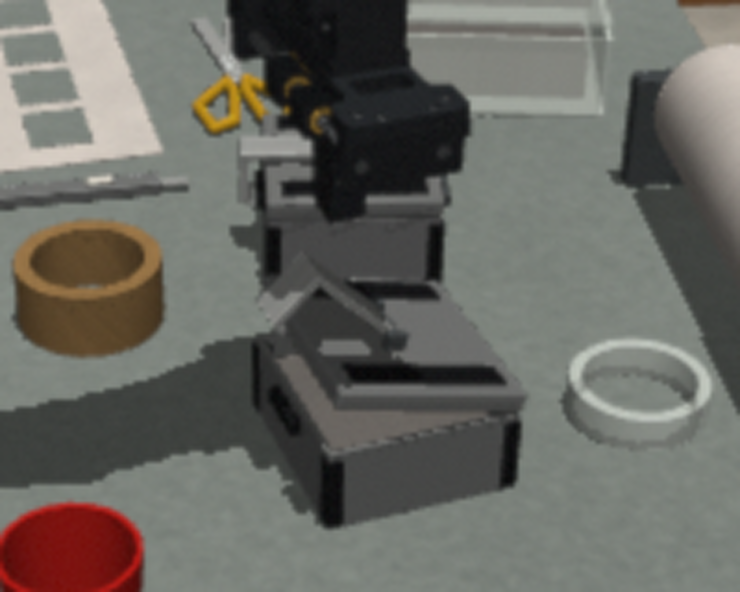

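The closed fingertips, at about (335,215) in the crop, hover above the bar at about (345,290). I'll make a small lateral correction, then descend.

```bash
python3 -m jog '[[-0.009,-0.001,0,0.001,1],[0,0,0.008,0,1],[0,0,0.008,0,1],[0,0,0.008,0,1],[0,0,0.008,0,1],[0,0,0.008,0,1],[0,0,0,0,1],[0,0,0,0,1]]'; python3 w.py
```

```text
clock: 4.15
tool_pos: [0.6152, 0.0179, 0.1264]
eef_rot: [0.61, 0.792, -0.0, -0.0]
contact_force: [0.1, -0.5, -1.0]
opening: 0.005
4.15 [0.6152 0.0179 0.1264] [-0.255  0.967  0.   ] tool shift [-0.      0.0006 -0.0386] F [ 0.1 -0.5 -1. ] 0.0051765632555739165
yaw err deg 0.24628455325530219
```

```bash
python3 -m jog '[[0,0,0.005,0,1],[0,0,0.005,0,1],[0,0,0.005,0,1],[0,0,0.005,0,1],[0,0,0,0,1]]'; python3 -m jog '[[0,0,0.005,0,1],[0,0,0.005,0,1],[0,0,0.005,0,1],[0,0,0,0,1],[0,0,0,0,1]]'; python3 - <<'E'
from plant import r
import cv2
s=r.snapshot("side");cv2.imwrite("pics/s2.png",cv2.resize(s[120:280,200:400,::-1],None,fx=3.7,fy=3.7,interpolation=cv2.INTER_CUBIC))
E
```

```text
clock: 4.65
tool_pos: [0.615, 0.0177, 0.1059]
eef_rot: [0.61, 0.792, -0.0, -0.0]
contact_force: [0.5, 0.2, 1.1]
opening: 0.003
clock: 5.15
tool_pos: [0.6151, 0.0177, 0.0914]
eef_rot: [0.61, 0.792, -0.0, -0.0]
contact_force: [-1.0, -0.1, -0.3]
opening: 0.003
```

View pics/s2.png

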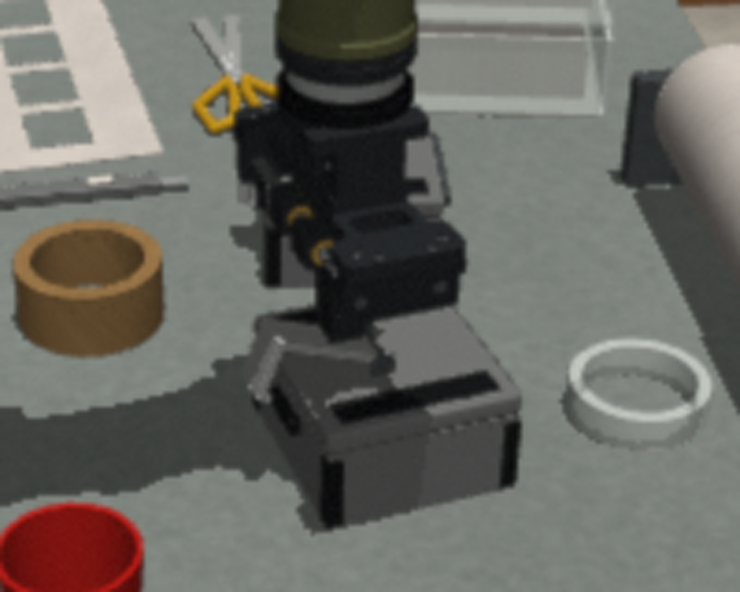

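The lid now looks nearly down, and the bar, with its tip at about (280,345), is still slightly raised. I'll keep pressing in small steps.

```bash
python3 -m jog '[[0,0,0.004,0,1],[0,0,0.004,0,1],[0,0,0.002,0,1],[0,0,0,0,1]]'; python3 -m jog '[[0,0,0.002,0,1],[0,0,0,0,1],[0,0,0,0,1]]';python3 -m jog '[[0,0,0.002,0,1],[0,0,0,0,1],[0,0,0,0,1]]'
```

```text
clock: 5.6
tool_pos: [0.6144, 0.0175, 0.0813]
eef_rot: [0.61, 0.792, -0.001, -0.001]
contact_force: [-0.4, 0.3, 0.3]
opening: 0.002
clock: 5.9
tool_pos: [0.6154, 0.0177, 0.0796]
eef_rot: [0.61, 0.792, 0.0, -0.0]
contact_force: [0.0, -0.3, 0.7]
opening: 0.007
clock: 6.2
tool_pos: [0.6155, 0.0178, 0.0792]
eef_rot: [0.61, 0.792, 0.0, 0.0]
contact_force: [-5.3, -0.4, 14.8]
opening: 0.001
```

```bash
python3 -m jog '[[0,0,0.001,0,1],[0,0,0,0,1],[0,0,0,0,1]]'; python3 -m jog '[[0,0,-0.02,0,1],[0,0,-0.03,0,1],[0,0,-0.04,0,1],[0,0,-0.04,0,1],[0.04,-0.01,0,0,1],[0.04,-0.01,0,0,1],[0.04,-0.01,0,0,1],[0.04,-0.01,0,0,1],[0.04,-0.01,0,0,1],[0.04,-0.01,0,0,1],[0.04,-0.01,0,0,1],[0.04,-0.01,0,0,1],[0.04,-0.01,0,0,1],[0,0,0,0,1]]'; python3 - <<'E'
from plant import r
import cv2
s=r.snapshot("side");cv2.imwrite("pics/s3.png",cv2.resize(s[140:270,250:360,::-1],None,fx=4.5,fy=4.5,interpolation=cv2.INTER_CUBIC))
s=r.snapshot("top");cv2.imwrite("pics/t3.png",cv2.resize(s[115:225,110:440,::-1],None,fx=2.4,fy=2.4,interpolation=cv2.INTER_CUBIC))
cv2.imwrite("pics/s3b.png",cv2.resize(r.snapshot("side")[140:370,250:390,::-1],None,fx=2.5,fy=2.5,interpolation=cv2.INTER_CUBIC))
E
```

```text
clock: 6.5
tool_pos: [0.6155, 0.0178, 0.0791]
eef_rot: [0.61, 0.792, 0.0, 0.001]
contact_force: [-8.2, -0.7, 21.6]
opening: 0.004
clock: 7.9
tool_pos: [0.4324, 0.351, 0.2072]
eef_rot: [0.606, 0.795, 0.003, -0.003]
contact_force: [1.1, -0.3, -0.7]
opening: 0.002
```

View pics/s3.png

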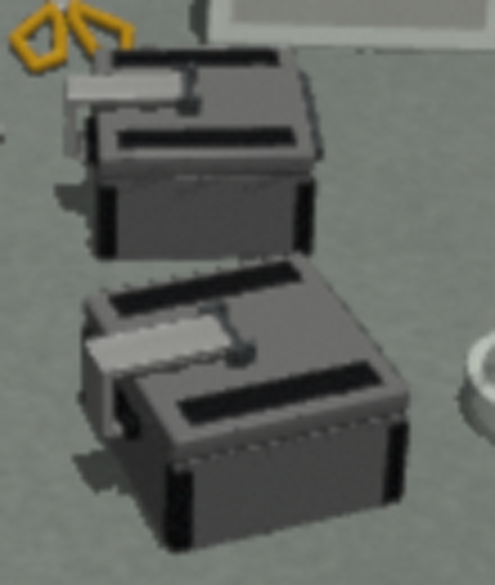

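View pics/t3.png

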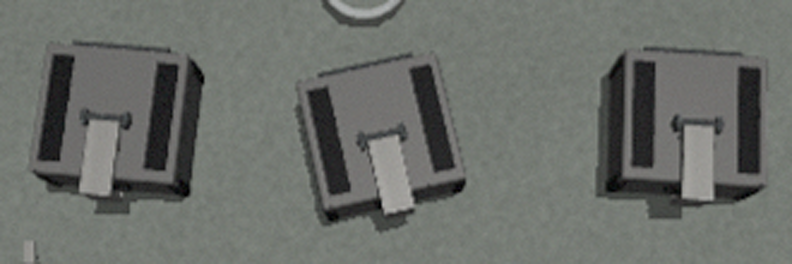

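View pics/s3b.png

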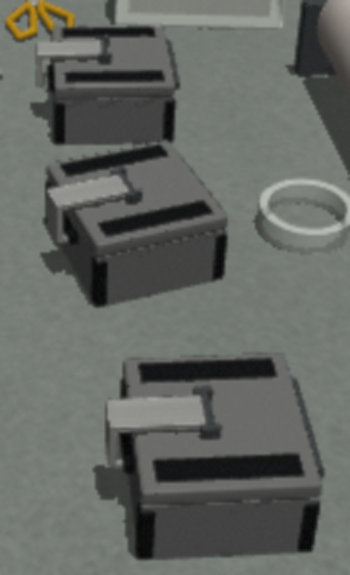

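The middle case now looks shut, with its bar flat and its nose over the front at about (95,390) in the first crop. The other two look unchanged. Next, a numeric check of the lid and catch angles.

```bash
python3 - <<'E'
from fit import *
p=least_squares(f,[.6,0,.2,.2,.4],loss="soft_l1").x
O2=[("l",(-60,-65,70),(175,445)),("l",(-60,65,70),(85,297)),("k",(-78,14,79),(85,341)),("k",(-78,-14,79),(107,377))]
for a in[(0,0),(.05,0),(0,.08)]:
  print(a,[(((proj("side",world([*p[:3],*a],k,q))-[250,140]+.5)*4.5-.5).round(0).tolist(),z) for k,q,z in O2])
g=lambda a:np.concatenate([proj("side",world([*p[:3],*a],k,q))-S(*z) for k,q,z in O2])
print(least_squares(g,[0,0]).x)
E
```

```text
(0, 0) [([174.0, 437.0], (175, 445)), ([83.0, 291.0], (85, 297)), ([82.0, 338.0], (85, 341)), ([101.0, 369.0], (107, 377))]
(0.05, 0) [([176.0, 427.0], (175, 445)), ([85.0, 281.0], (85, 297)), ([85.0, 325.0], (85, 341)), ([104.0, 357.0], (107, 377))]
(0, 0.08) [([174.0, 437.0], (175, 445)), ([83.0, 291.0], (85, 297)), ([83.0, 328.0], (85, 341)), ([102.0, 359.0], (107, 377))]
[-0.02679845  0.00755487]
```

The measured angles match fully down and flat within measurement error, and the 0.079 m contact height agrees with the shut bar top. Handing in.

```bash
python3 -c "
from plant import r
print(r.get_state()['clock']); print(r.finish_job())"
```

```text
8.05
the job is handed in; nothing more can be done
None
```

The middle of the three cases was the one left ajar, with its lid at about 0.22 rad and its catch at about 0.60 rad. I pressed it shut with closed fingers about 20–30 mm in front of the catch pivot, backed the arm clear, and handed the job in at about 8 s.

- **Shut height:** under a final push of about 22 N, the fingertips stopped at z = 0.079 m. That is the height of the bar top when the case is shut.
- **Lid and catch:** a fit to the last side picture gave the lid at -0.03 rad and the catch at 0.01 rad. Both are zero within measurement error; the corners I picked sat about 1–2 px lower than predicted.
- **Other two cases:** they were not touched, and the final pictures show them still fastened.

No check failed or disagreed.

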